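Line up the blue ink tins by shade between the white and the black

ROBOT

A 6-joint arm with a two-finger parallel gripper is mounted at the origin on the work surface. World frame = base frame: x ahead of the robot, y to its left, z up, the work surface at z = 0. Lengths are in m, angles in rad, forces in N, time in s.
With the tool pointing down it reaches from about 0.3 to 0.825 m from the base axis. Payload 5.4 kg.
Tool frame: the origin (TCP) lies at the very end of the fingers, on their centre line; the grasp point (between the pads) lies 19 mm behind it; z points along the fingers, y is the line along which they close (so a half turn about z gives the same grasp; the last joint's range is limited). The gripper opens to 92 mm and grips with 3 to 60 N. Pads are 20 mm wide; open, the fingers measure 128 mm over their backs; the gripper's body (75 mm by 189 mm) begins 69 mm behind the grasp point.
Start: joints at [-1.497, 0.158, 1.597, -0, 1.386, -0.21], TCP at [0.161, -0.552, 0.215] pointing down, gripper open.
Joint ranges: [-2.91, 2.91], [-0.94, 2.29], [0.18, 2.7], [-1.29, 4.43], [0.17, 2.64], [-3, 3]. Speed limits (rad/s): [2.57, 2.57, 3.14, 3.14, 3.14, 3.14].

INTERFACE

Orientations are given as a rotation vector (axis times angle).
In Python, from workcell import bot gives the robot as it stands. Calls block until the motion is done:
- bot.goto(position, orientation): joint-space move of the TCP to a pose.
- bot.line_to(position, rot=None, max_speed=0.15): straight line of the TCP; rot=None keeps the orientation; max_speed is the mean speed in m/s.
- bot.set_joints(angles): joint-space move.
- bot.set_gripper(opening, newtons=None): opening from 0.0 (shut) to 1.0 (fully open); newtons is the grip in N (None keeps the last); returns when the fingers have stopped.
- bot.hold(seconds).
- bot.inverse_kinematics(position, orientation): joint angles nearest the present ones, or None.
- bot.read_camera(name): name is "side" or "top" or "wrist"; returns a dict with "pixels" (420x560x3 uint8, blue, green, red), "fx", "fy", "cx", "cy" (pixels), "k1" (the pictures are not rectified: a ray, as slopes to the right and down, at radius r is drawn at 1 + k1 r^2 times it, then the intrinsics apply), "R" (3x3) and "t" (3): a world point X has camera coordinates R X + t. Camera axes: x right, y down, z forward; pixel columns grow to the right and rows downward; lengths in m; the calibration is good to about 2 mm. A picture is of the moment at which its call begins. There is no depth.
A pose or a line that the arm cannot do raises bot.MotionError and nothing moves.
- bot.job_done(): hands the job in; it is judged then, once.
Readings, each from a call of its own:
- bot.current_clock(): time.
- bot.current_joints(): joint angles.
- bot.current_joint_vel(): joint speeds.
- bot.current_effort(): joint torques, N m.
- bot.current_ee_pos(): TCP position.
- bot.current_tool_rot(): TCP orientation.
- bot.current_contact_force(): force on the tool from outside, world axes, zero at the start.
- bot.current_ft_torque(): the same for the moment, N m.
- bot.current_opening(): opening from 0.0 (shut) to 1.0 (fully open).
- bot.current_grip_force(): force on a finger pad.
Only numpy, scipy, OpenCV 4.12 (cv2) and the standard library are available. Lean on these libraries where they do the work, as an engineer would, in place of code of your own. Each camera call takes 0.05 s, during which the arm holds its last target. There are 200 camera calls.

TASK

Put the four blue ink tins into the four empty bays of the ink rack, one to a bay, so that the row shades evenly from the can of white to the can of black: palest blue next to the white, darkest blue next to the black. Set every tin down upright and flat on the floor of its bay without dropping it or tipping it over, and leave the white and black cans standing where they are.

Things in the scene. Friction and masses are not known exactly. Their poses are not given: they have to be found in the camera images.
- tin_pale: Small round ink tin, 54 mm in diameter and 58 mm tall, about 0.2 kg, silver metal with a wrap label and a lid disc in its ink's colour: very pale sky blue (the palest). Origin at the centre of its underside, z up. It stands on the bench at the start; a red tin of the same size stands somewhere in the same group and is no part of the job.
- tin_light: Small round ink tin, 54 mm in diameter and 58 mm tall, about 0.2 kg, silver metal with a wrap label and a lid disc in its ink's colour: light blue (second palest). Origin at the centre of its underside, z up. It stands on the bench at the start; a red tin of the same size stands somewhere in the same group and is no part of the job.
- tin_mid: Small round ink tin, 54 mm in diameter and 58 mm tall, about 0.2 kg, silver metal with a wrap label and a lid disc in its ink's colour: strong mid blue (second darkest). Origin at the centre of its underside, z up. It stands on the bench at the start; a red tin of the same size stands somewhere in the same group and is no part of the job.
- tin_dark: Small round ink tin, 54 mm in diameter and 58 mm tall, about 0.2 kg, silver metal with a wrap label and a lid disc in its ink's colour: very dark navy blue (the darkest). Origin at the centre of its underside, z up. It stands on the bench at the start; a red tin of the same size stands somewhere in the same group and is no part of the job.
- bay_a: Empty bay at the +y end of the four in the ink rack, a fixed low pine tray with six bays in a row (a big can in each end bay). Clear inside 72 mm along the row, 80 mm front to back; flat green floor 10 mm above the bench; walls and dividers rise 14 to 16 mm above that floor, 5 to 6 mm thick. Origin: centre of its floor's upper face; x front to back, y along the row, z up.
- bay_b: Second empty bay of the ink rack, counted from the +y end, its centre 77 mm from that of bay_a; same size and same green floor as bay_a. Origin: centre of its floor's upper face; x front to back, y along the row, z up.
- bay_c: Third empty bay of the ink rack, counted from the +y end, its centre 77 mm from that of bay_b; same size and same green floor as bay_a. Origin: centre of its floor's upper face; x front to back, y along the row, z up.
- bay_d: Fourth empty bay of the ink rack, counted from the +y end, its centre 77 mm from that of bay_c; same size and same green floor as bay_a. Origin: centre of its floor's upper face; x front to back, y along the row, z up.
- can_white: Big round can of white ink, 70 mm in diameter and 76 mm tall, 0.4 kg, silver metal with a white label and white lid. It stands loose in one of the rack's two end bays (which end changes), its axis about 82 mm from the centre of the neighbouring empty bay. Origin at the centre of its underside. It stays where it is.
- can_black: Big round can of black ink, 70 mm in diameter and 76 mm tall, 0.4 kg, silver metal with a black label and black lid. It stands loose in one of the rack's two end bays (which end changes), its axis about 82 mm from the centre of the neighbouring empty bay. Origin at the centre of its underside. It stays where it is.
Not all that is in view belongs to the job. Leave any turquoise or yellow look-alike of the can_black alone.

How it is judged:
By the outcome, as a careful person would: the job done as asked, in the order asked, and still so for the second after the job is handed in, with the robot touching nothing.
It also fails if it takes over 104 s, if anything falls off the work surface, if the arm or the gripper's body presses on something with over 40 N, if the wrist force passes 120 N, or if a joint passes its speed limit or range.

## Working session

There is one attempt and no reset: what is moved stays moved. The work goes in short steps, each a Python script; the robot and the scene stay as the last script left them, time stands still between calls to the robot, and variables do not carry over. Pictures are saved under pics/ and viewed, at most 14 in all, crops included, and the job is handed in when it is done.

```bash
mkdir -p pics
python3 - <<'E'
from workcell import bot
import cv2
for n in("top","side"):
    c=bot.read_camera(n); cv2.imwrite(f"pics/{n}0.png",c["pixels"])
    print(n,c["fx"],c["k1"],c["R"],c["t"])
print(bot.current_tool_rot(),bot.current_clock())
E
```

```text
top 392.4128847781521 -0.017923974743628557 [[ 0.0044905  -0.99990722 -0.01286024]
 [-0.99577686 -0.00329195 -0.09174752]
 [ 0.09169667  0.01321792 -0.99569926]] [0.04149115 0.52219083 0.98733052]
side 444.75569182429723 -0.13051636714393836 [[-0.98247323 -0.18578136 -0.01521973]
 [-0.11157811  0.65153426 -0.75036886]
 [ 0.14932073 -0.73551913 -0.6608441 ]] [0.50571947 0.06023441 1.12430986]
[-3.10829909e+00 -4.44049961e-01 -1.59815683e-04] 0.1
```

View pics/top0.png

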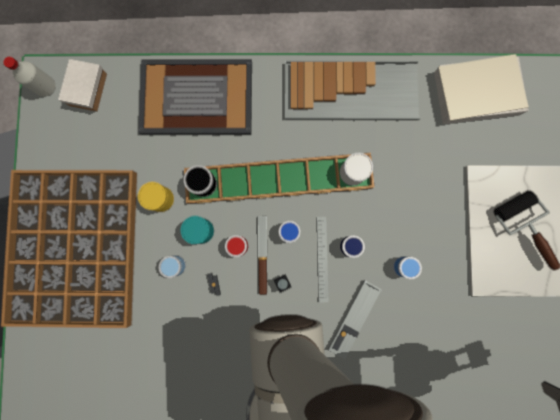

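View pics/side0.png

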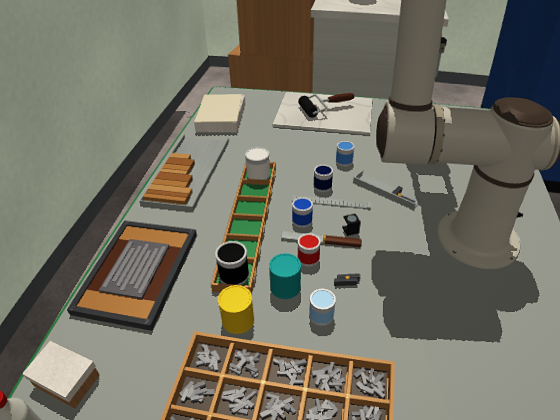

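The top view shows the pale tin at (170,267), mid (290,232), dark (353,246) and light (410,268). Red is at (236,246), with black at the +y end (200,180) and white at the −y end (358,168). That gives dark→a, mid→b, light→c, pale→d. The green floors are around (233..323,180). Next I'll zoom in for segmentation.

```bash
cat > h.py <<'E'
import numpy as np, cv2
from workcell import bot
def ray(c,u,v):
    K=np.array([[c["fx"],0,c["cx"]],[0,c["fy"],c["cy"]],[0,0,1]])
    d=np.array([(u-c["cx"])/c["fx"],(v-c["cy"])/c["fy"]]); s=d.copy()
    for _ in range(20): s=d/(1+c["k1"]*(s@s))
    R,t=np.array(c["R"]),np.array(c["t"]); w=R.T@np.r_[s,1]
    return -R.T@t, w/np.linalg.norm(w)
def plane(c,u,v,z):
    o,w=ray(c,u,v); return o+w*(z-o[2])/w[2]
def tri(rays):
    A=sum(np.eye(3)-np.outer(w,w) for o,w in rays); b=sum((np.eye(3)-np.outer(w,w))@o for o,w in rays)
    X=np.linalg.solve(A,b); return X,[np.linalg.norm(np.cross(X-o,w)) for o,w in rays]
def comps(m,amin=20):
    n,l,s,ct=cv2.connectedComponentsWithStats(m.astype(np.uint8))
    return [(ct[i],s[i]) for i in range(1,n) if s[i][4]>=amin]
E
python3 - <<'E'
from h import *
T=bot.read_camera("top");S=bot.read_camera("side")
def crop(p,u,v,r): return cv2.resize(p[v-r:v+r,u-r:u+r],(200,200),interpolation=cv2.INTER_NEAREST)
a=[crop(T["pixels"],u,v,20) for u,v in((170,267),(410,268),(290,232),(353,246))]
b=[crop(S["pixels"],u,v,20) for u,v in((322,306),(345,152),(302,211),(323,177))]
cv2.imwrite("pics/z.png",np.vstack([np.hstack(a),np.hstack(b)]))
for n,c in(("T",T),("S",S)):
    h=cv2.cvtColor(c["pixels"],cv2.COLOR_BGR2HSV); H,s,v=cv2.split(h)
    m=(H>95)&(H<130)&(s>70)
    for ct,st in comps(m,15): print(n,ct.round(1),st)
    g=(H>55)&(H<82)&(s>120)&(v>50)
    for ct,st in comps(g,60): print(n,"green",ct.round(1),st)
E
```

```text
T [289.2 231.3] [281 223  18  18 247]
T [353.3 246.1] [346 239  16  16 202]
T [396.9 265.6] [394 257   9  19  65]
T [410.1 267.6] [402 259  17  18 241]
T [169.7 266.5] [163 260  14  14 131]
T green [331.1 175.2] [327 165   8  21 104]
T green [260.6 176.4] [252 166  24  27 288]
T green [234.2 181.4] [222 168  25  28 590]
S [527.5  55.2] [ 482    0   78  121 6725]
S [344.9 145.4] [338 142  15   8  93]
S [343.8 158.2] [336 151  17  14 169]
S [551.9 172.7] [539 156  21  26 274]
S [323.  169.7] [316 166  15   8  98]
S [322.5 183.4] [314 177  18  13 174]
S [302.  203.6] [294 199  17  11 144]
S [301.8 218.2] [292 208  21  18 214]
S [320.6 316.2] [310 306  24  17 218]
S green [ 85.9 273.9] [ 27 165 132 201 310]
S green [254.4 189.6] [241 184  28  12 273]
S green [250.1 207.2] [235 201  30  13 324]
S green [245.4 226.4] [230 219  31  15 386]
S green [249.4 246.8] [234 240  23  17 168]
```

View pics/z.png

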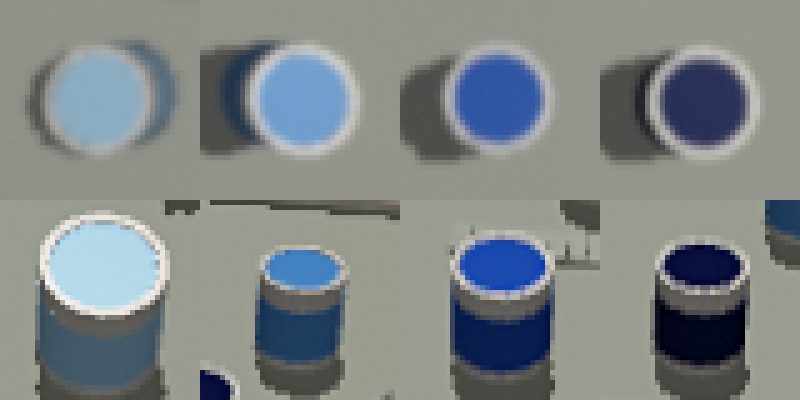

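The pictures confirm the shade order, and both views show clean lid discs. Next I'll triangulate the lids, then take the wrist camera over the rack.

Run:
```python
from h import *
from scipy.spatial.transform import Rotation as Ro
T=bot.read_camera("top");S=bot.read_camera("side")
seeds=dict(pale=((170,267),(322,298)),light=((410,268),(345,145)),mid=((289,231),(302,203)),dark=((353,246),(323,169)),red=((235,246),(309,240)))
for k,ss in seeds.items():
    r=[];cs=[]
    for c,s in zip((T,S),ss):
        im=c["pixels"].copy(); m=np.zeros((422,562),np.uint8)
        cv2.floodFill(im,m,s,0,(22,)*3,(22,)*3,4|cv2.FLOODFILL_FIXED_RANGE|cv2.FLOODFILL_MASK_ONLY|(255<<8))
        ct=max(cv2.findContours(m[1:-1,1:-1],cv2.RETR_EXTERNAL,cv2.CHAIN_APPROX_NONE)[0],key=cv2.contourArea)
        (u,v),_,_=cv2.fitEllipse(ct); cs.append((round(u,1),round(v,1),len(ct))); r.append(ray(c,u,v))
    X,e=tri(r); print(k,X.round(4),np.round(e,4),cs, plane(T,*cs[0][:2],.058).round(4))
# rack: orange mask in top
for n,c in(("T",T),("S",S)):
    H,s,v=cv2.split(cv2.cvtColor(c["pixels"],cv2.COLOR_BGR2HSV))
    m=((H>6)&(H<24)&(s>90)&(v>60)).astype(np.uint8)
    m=cv2.morphologyEx(m,cv2.MORPH_CLOSE,np.ones((3,3)))
    for ct in cv2.findContours(m,cv2.RETR_EXTERNAL,cv2.CHAIN_APPROX_NONE)[0]:
        if cv2.contourArea(ct)>1000: 
            b=cv2.boxPoints(cv2.minAreaRect(ct)); print(n,b.round(1).tolist(),[plane(T,*p,.025)[:2].round(3).tolist() for p in b] if n=="T" else "")
print([plane(T,u,178,.01).round(3) for u in(233,323)])
R=Ro.from_matrix(np.array([[0,1,0],[1,0,0],[0,0,-1.]]).T).as_rotvec()
for y in(.0,.1,-.1,-.2,.2):
  for x in(.4,.6): print(x,y,bot.inverse_kinematics([x,y,.25],R))
```

```text
pale [0.3727 0.3045 0.0578] [0. 0.] [(169.4, 266.5, 52), (322.2, 298.7, 51)] [0.3727 0.3046 0.058 ]
light [ 0.3734 -0.2873  0.0599] [0.0005 0.0005] [(410.2, 267.7, 47), (345.0, 145.2, 29)] [ 0.3727 -0.2879  0.058 ]
mid [0.4609 0.0089 0.0588] [0.0001 0.0001] [(289.2, 231.3, 43), (302.1, 203.6, 35)] [0.4608 0.0089 0.058 ]
dark [ 0.4252 -0.1487  0.0598] [0.0001 0.0001] [(353.2, 246.1, 42), (323.1, 169.6, 31)] [ 0.425  -0.1489  0.058 ]
red [0.4247 0.1417 0.0585] [0.0003 0.0003] [(235.5, 245.8, 42), (308.6, 241.1, 42)] [0.4244 0.1416 0.058 ]
T [[-0.20000000298023224, 326.0], [1.399999976158142, 168.89999389648438], [173.3000030517578, 170.60000610351562], [171.6999969482422, 327.70001220703125]] [[0.217, 0.747], [0.623, 0.77], [0.619, 0.311], [0.218, 0.304]]
T [[183.3000030517578, 167.60000610351562], [370.70001220703125, 152.6999969482422], [373.6000061035156, 188.60000610351562], [186.10000610351562, 203.5]] [[0.627, 0.285], [0.667, -0.204], [0.573, -0.21], [0.533, 0.275]]
T [[144.0, 64.0], [246.0, 64.0], [246.0, 127.0], [144.0, 127.0]] [[0.91, 0.399], [0.908, 0.124], [0.735, 0.122], [0
[... 1205 characters left out ...]
e+00 -4.44089210e-16
  1.46532444e+00 -3.32650062e-02]
0.4 -0.1 [-5.40041753e-01 -3.12090017e-01  1.97056161e+00 -4.44089210e-16
  1.48312106e+00 -5.40041753e-01]
0.6 -0.1 [-3.63562361e-01  2.22625257e-01  1.45364296e+00 -4.44089210e-16
  1.46532444e+00 -3.63562361e-01]
0.4 -0.2 [-7.35072621e-01 -2.09249670e-01  1.88768073e+00 -4.44089210e-16
  1.46316160e+00 -7.35072621e-01]
0.6 -0.2 [-5.12483445e-01  2.85487626e-01  1.37887545e+00 -4.44089210e-16
  1.47722957e+00 -5.12483445e-01]
0.4 0.2 [ 1.92222597e-01 -2.09249670e-01  1.88768073e+00 -4.44089210e-16
  1.46316160e+00  1.92222597e-01]
0.6 0.2 [ 1.31017664e-01  2.85487626e-01  1.37887545e+00 -4.44089210e-16
  1.47722957e+00  1.31017664e-01]
```

Triangulated lid heights of 58–60 mm match the text. Next, the wrist camera looks at the rack from two places.

```bash
cat >> h.py <<'E'
from scipy.spatial.transform import Rotation as Ro
def down(a):  # tool pointing down, closing line (y) along world angle a
    y=np.array([np.cos(a),np.sin(a),0]); z=np.array([0,0,-1.]); return Ro.from_matrix(np.c_[np.cross(y,z),y,z]).as_rotvec()
E
python3 - <<'E'
from h import *
yaw=np.arctan2(.04,.487) # approx
import pickle
L=[]
for i,y in enumerate((.11,-.03)):
    bot.goto([.53,y,.36],down(-yaw)) 
    c=bot.read_camera("wrist"); L.append({k:np.array(c[k]) for k in c}); cv2.imwrite(f"pics/w{i}.png",c["pixels"])
    print(c["fx"],c["k1"],-np.array(c["R"]).T@c["t"])
pickle.dump(L,open("w.pkl","wb"))
cv2.imwrite("pics/ww.png",cv2.resize(np.hstack([x["pixels"] for x in L]),(800,300)))
print(bot.current_clock(),bot.current_joints())
E
```

```text
348.6078720703052 -0.06678951004461468 [0.53540975 0.17795342 0.52914601]
348.6078720703052 -0.06678951004461468 [0.53521902 0.0384679  0.52947145]
3.7417 [-2.83457705e-01 -1.08265390e-02  1.49293352e+00  6.81674674e-04
  1.65951308e+00 -2.01750222e-01]
```

View pics/ww.png

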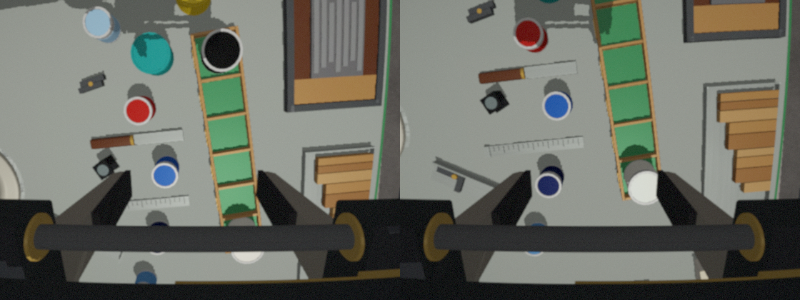

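Both wrist views show the rack clearly, and all four green floors are visible in the second. At half scale they run from about (618,22) to (633,137), and the rack is turned the opposite way to my guess.

Run:
```python
from h import *
import pickle
for i,c in enumerate(pickle.load(open("w.pkl","rb"))):
    H,s,v=cv2.split(cv2.cvtColor(c["pixels"],cv2.COLOR_BGR2HSV))
    m=((H>50)&(H<85)&(s>90)&(v>25)).astype(np.uint8)
    for ct in cv2.findContours(m,cv2.RETR_EXTERNAL,cv2.CHAIN_APPROX_NONE)[0]:
        if cv2.contourArea(ct)<300: continue
        r=cv2.minAreaRect(ct); b=cv2.boxPoints(r)
        p=[plane(c,*q,.0175)[:2] for q in b]
        print(i,np.round(r[0],1),[int(np.linalg.norm(p[k]-p[k-1])*1000) for k in(0,1)],cv2.contourArea(ct),plane(c,*r[0],.0175).round(4),ray(c,*r[0])[1].round(3))
```

```text
0 [332.4 280.2] [59, 73] 1218.0 [ 0.6123 -0.0789  0.0175] [ 0.133 -0.445 -0.886]
0 [326.4 235.2] [62, 73] 1683.0 [ 0.6058 -0.002   0.0175] [ 0.129 -0.329 -0.936]
0 [319.7 186.9] [65, 74] 2034.0 [0.5991 0.0749 0.0175] [ 0.121 -0.196 -0.973]
0 [312.6 135.3] [67, 75] 2333.5 [0.593  0.1514 0.0175] [ 0.112 -0.051 -0.992]
0 [303.4  77.6] [75, 73] 512.5 [0.5849 0.2319 0.0175] [ 0.096  0.104 -0.99 ]
0 [538.  139.7] [11, 426] 390.0 [0.9341 0.1208 0.0175] [ 0.612 -0.088 -0.786]
1 [328.9 195.5] [64, 75] 1979.5 [ 0.6125 -0.0785  0.0175] [ 0.146 -0.22  -0.965]
1 [322.  144.5] [67, 75] 2292.0 [ 0.6059 -0.0018  0.0175] [ 0.136 -0.078 -0.988]
1 [314.5  90.7] [67, 75] 2531.5 [0.5994 0.074  0.0175] [ 0.124  0.069 -0.99 ]
1 [305.9  33.7] [66, 77] 2702.5 [0.5922 0.1503 0.0175] [ 0.108  0.212 -0.971]
1 [537.8 139.6] [10, 426] 359.5 [ 0.9342 -0.0182  0.0175] [ 0.612 -0.087 -0.786]
```

Floor centres from the two places agree to about 1 mm: a(.593,.151), b(.599,.0745), c(.606,−.002), d(.612,−.079), yaw 0.086. I'll start with the dark tin into bay a.

```bash
cat > job.py <<'E'
from h import *
import sys
A=down(.086); ZG=.024
tins=dict(pale=(.3727,.3045),light=(.373,-.2876),mid=(.4609,.0089),dark=(.4251,-.1488))
bays=dict(a=(.5926,.151),b=(.5993,.0745),c=(.6059,-.0019),d=(.6124,-.0787))
def run(t,b):
    p,q=tins[t],bays[b]
    bot.goto([*p,.16],A); bot.set_gripper(.87,25)
    bot.line_to([*p,ZG],max_speed=.12); bot.set_gripper(0.3,25)
    print(t,"grasp",round(bot.current_opening(),3),np.round(bot.current_grip_force(),1))
    bot.line_to([*p,.16],max_speed=.12); bot.hold(.2)
    print("held",round(bot.current_opening(),3),bot.current_clock())
    bot.goto([*q,.16],A)
    bot.line_to([*q,ZG+.014],max_speed=.1); bot.hold(.3); f0=np.array(bot.current_contact_force())
    z=ZG+.014
    while z>ZG+.006:
        z-=.001; bot.line_to([*q,z],max_speed=.02); bot.hold(.1)
        f=np.array(bot.current_contact_force())-f0
        if f[2]>1.5: break
    print("down z",round(z,4),"tcp",bot.current_ee_pos(),"df",f.round(2))
    bot.set_gripper(.65); bot.set_gripper(.8); bot.hold(.2)
    bot.line_to([*q,.16],max_speed=.12); print("t",bot.current_clock())
for a in sys.argv[1:]: run(*a.split(":"))
E
python3 job.py dark:a
python3 - <<'E'
from h import *
cv2.imwrite("pics/s1.png",bot.read_camera("side")["pixels"])
E
```

```text
dark grasp 0.582 25.0
held 0.585 8.4
down z 0.034 tcp [0.59288155 0.15103009 0.03431659] df [-0.05  0.14  3.34]
t 14.8667
```

View pics/s1.png

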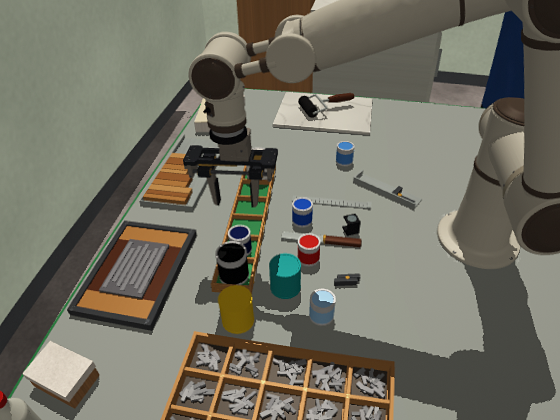

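The dark tin stands in bay a at (239,237) beside the black can, upright, and contact came at the expected 10 mm floor. The other three are next.

```bash
python3 job.py mid:b light:c pale:d
python3 - <<'E'
from h import *
bot.goto([.4,-.3,.25],down(.086))
T=bot.read_camera("top");S=bot.read_camera("side")
t=cv2.resize(T["pixels"][120:220,170:390],(800,364)); s=cv2.resize(S["pixels"][130:310,190:370],(400,400))
cv2.imwrite("pics/et.png",t);cv2.imwrite("pics/es.png",s);print(bot.current_clock())
E
```

```text
mid grasp 0.58 25.0
held 0.585 19.2917
down z 0.034 tcp [0.59958695 0.07448061 0.0343237 ] df [0.26 1.14 3.52]
t 25.125
light grasp 0.582 25.0
held 0.58 30.2833
down z 0.034 tcp [ 0.60616921 -0.00190053  0.03431134] df [-0.82  0.93  2.58]
t 36.8333
pale grasp 0.588 25.0
held 0.586 41.85
down z 0.034 tcp [ 0.61268216 -0.07882574  0.034305  ] df [0.9  0.05 2.89]
t 48.6833
50.0
```

View pics/et.png

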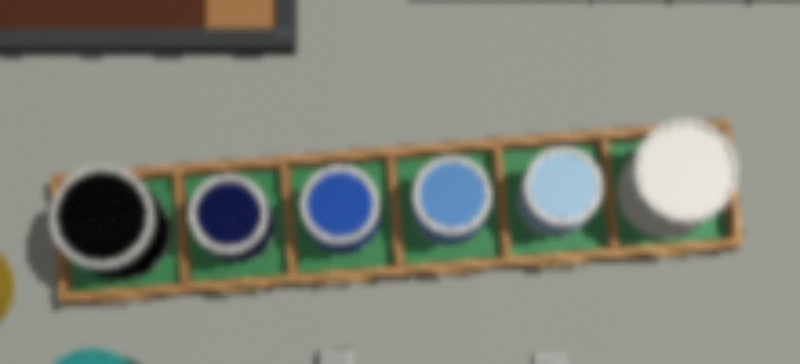

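View pics/es.png

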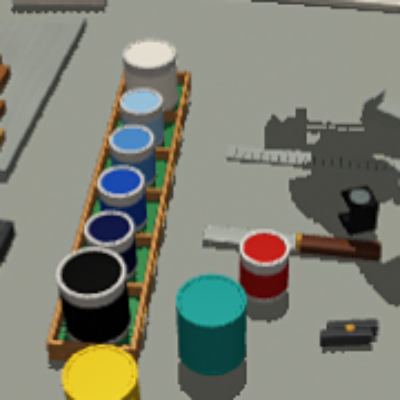

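Both views show all four tins upright and centred in their bays, shading black→dark→mid→light→pale→white. The white and black cans haven't moved.

```bash
python3 -c "
from workcell import bot
print(bot.job_done())"
```

```text
the job is handed in; nothing more can be done
None
```

I put the four blue tins upright in the rack, palest beside the white can and darkest beside the black, and handed the job in at about 50 s; no verdict came back.

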